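# Clip the cover onto the specimen box on its sprung stage

## Task

Close the specimen box on the sprung stage: fetch the cover that has the two clip arms, keep it level, and press it down on the box until both clips snap under the rim and it lies flush, then let go. The stage gives way under the push by an unknown amount, so go by feel: never press so hard that the sprung platform bottoms on its stop, and leave the plain cover and everything else where they are.

Things in the scene. Friction and masses are not known exactly. Their poses are not given: they have to be found in the camera images.
- clip_cover: The cover to fit: aluminium plate 70 x 70 x 6 mm, a clip arm at each y edge. On its centre a grip block, 24 mm along x, 36 mm along y, top 46 mm above the origin. Below it a square spigot 49 mm wide, 18 mm deep, its last 7 mm tapering to 42 mm. About 0.2 kg. Origin: centre of the plate's underside, z up. It starts standing by its spigot on one of two low wood blocks, origin 34 mm above the bench.
- plain_cover: Bystander: the same aluminium plate, spigot and grip block but without clip arms; it stands on the other wood block and is to be left there.
- rim (a point): Centre of the specimen box's mouth, level with the rim's top, 102 to 136 mm above the bench. Open square aluminium box, 60 mm wide outside, 52 inside, 38 deep; its rim stands out all round to 70 x 70 mm and is 5 mm thick. x, y along the box's sides, z up. The cover is home when its origin is at this point; any of the four quarter turns fits. The box moves with the sprung platform.
- platform (a joint): How far the sprung platform under the box is pushed into its column, m: 0 at rest, 0.0075 on its hard stop. Sinks from about 4 N of load, then 2.5 N per mm: 19 N at 6 mm; springs back. The column itself slides down and stays down under more than about 7 N, by an unknown 4 to 28 mm, to its stop. The clips snap over at 11 to 18 N (hidden friction), then the force drops.
- clip_left (a joint): Swing of the dark steel clip arm pivoted at the cover's +y edge, rad: 0 closed (upright), growing outward; a spring closes it. Arm 22 mm wide, from 11.5 mm above to 16 mm below the cover's origin, out to y = 41.5 mm. At its foot an inward hook with a sloping underside: tip at y = 31.5 mm, catching face 6 mm below the origin. The hook passes the rim at about 0.2 rad.
- clip_right (a joint): The same for the arm at the cover's -y edge. If the cover is held off-centre one clip takes most of the load and the push needed rises; easing the cover sideways, the way the side force on the tool points, centres it.
- stage: Fixed grey housing of the stage, 130 x 130 x 34 mm, on levelling feet that raise it 0 to 10 mm off the bench. Above it, on a black column, is the sprung platform, a steel plate 96 x 96 x 8 mm with the box screwed to its centre. Origin: centre of the housing's underside.
- block_a: Low fixed wood block, 56 x 56 x 16 mm, under the clip cover. Origin: centre of its underside, on the bench.
- beaker: Bystander: glass beaker, 84 mm across, 110 mm tall. Origin: centre of its underside.
- big_can: Bystander: aluminium sample can, 60 mm across, 60 mm tall. Origin: centre of its underside.
- ring_mould: Bystander: steel ring mould (closed below), 68 mm across, 40 mm tall. Origin: centre of its underside.
- brass_weight: Bystander: brass weight with a neck, 32 mm across, 44 mm tall. Origin: centre of its underside.
- small_can: Bystander: aluminium sample can, 48 mm across, 45 mm tall. Origin: centre of its underside.
- tall_beaker: Bystander: glass beaker, 68 mm across, 130 mm tall. Origin: centre of its underside.
Not all that is in view belongs to the job. What is shaped like the clip_cover but blue is not meant.

How it is judged:
By the outcome, as a careful person would: the job done as asked, in the order asked, and still so for the second after the job is handed in, with the robot touching nothing.
It also fails if it takes over 67 s, if anything falls off the work surface, if the arm or the gripper's body presses on something with over 40 N, if the wrist force passes 120 N, or if a joint passes its speed limit or range.

## Robot

A 6-joint arm with a two-finger parallel gripper is mounted at the origin on the work surface. World frame = base frame: x ahead of the robot, y to its left, z up, the work surface at z = 0. Lengths are in m, angles in degrees, forces in N, time in s.
With the tool pointing down it reaches from about 0.25 to 0.725 m from the base axis. Payload 9.7 kg.
Tool frame: the origin (TCP) lies between the finger pads; the fingertips stand 19 mm ahead of it and the grasp point (between the pads) is the TCP (tip_reach is the distance from the TCP to the fingertips, in m); z points along the fingers, y is the direction in which the jaws open and shut (so a half turn about z gives the same grasp; the last joint's range is limited). The gripper opens to 85 mm and grips with 20 to 120 N. Pads are 22 mm wide; open, the fingers measure 114 mm over their backs; the gripper's body (76 mm by 85 mm) begins 54 mm behind the grasp point. The pads swing forward as they close: fully open they stand 13 mm farther back than shut.
Start: joints at [-63.14, 4.979, 10.078, 95.1, 0, 90], TCP at [0.248, -0.491, 0.25] pointing down, gripper open.
Joint ranges: [-179.16, 179.16], [-48.56, 103.87], [-65.8, 70.77], [-126.05, 130.52], [-82.76, 87.17], [-180, 180]. Speed limits (degrees/s): [127.2, 127.2, 147.25, 180, 180, 180].

## Interface

Orientations are given as [roll, pitch, yaw] about the fixed x, y, z axes, in that order (R = Rz(yaw) Ry(pitch) Rx(roll)).
In Python, from workcell import get_obs, camera, get_calibration, job_done, tip_reach gives the robot as it stands.
- The arm moves only by the tool play_rows, never from a script. Its argument "commands" is text: rows parted by semicolons, each of 5 numbers parted by spaces: the opening, from 0 (shut) to 1 (fully open), then the shift along the world's x, y, z in mm, then the turn about the world's z in degrees. A call has 1 to 10 rows; each row is the pose to reach, as a shift and turn from the pose commanded when the call began; what a row does not reach only later rows make up. A row lasts 1/12 s, in which the tool goes at most 41.7 mm and 7.16 degrees, less where a joint would pass 70% of its speed; a pose out of reach is approached as far as the arm can. A call with a gripper value outside its range is refused whole. The fingers move at their own pace and stop on an object; "force" is the grip in N (left out, the last holds). Time passes only in rows, so rows that repeat a pose let the fingers close. It gives the time, the measured TCP pose, the force and the opening at its end, in the units of the state.
- get_obs(): the state, without advancing time (a new reading comes with each control period).
- camera(name): name is "scene" or "top" or "wrist"; returns the picture (480x640x3 uint8, red, green, blue); there is no depth.
- get_calibration(name): a dict with "fx", "fy", "cx", "cy" (pixels), "eye" and "attitude" of the camera in the world; the wrist camera has in their place "mount" (4x4, takes a point from camera to tool coordinates, whose origin is the TCP and whose axes are the flange's). Camera axes: x right, y down, z forward; pixel columns grow to the right and rows downward; lengths in m; the calibration is good to about 2 mm. A picture is of the moment at which its call begins: read the wrist's pose just before it. get_calibration takes no time and is no camera call.
- job_done(): hands the job in, once; it reports no verdict.
The state is a dict: "time": time; "q": joint angles; "qd": joint speeds; "joint_efforts": joint torques, N m; "ee_pos": TCP position; "tcp_rot": TCP orientation; "wrist_force": force on the tool from outside, world axes, zero at the start; "torque": the same for the moment, N m; "opening": finger opening in m.
Only numpy, scipy, OpenCV 4.12 (cv2) and the standard library are available. Lean on these libraries where they do the work, as an engineer would, in place of code of your own. Each camera call takes 0.05 s, during which the arm holds its last target.

## Working session

There is one attempt and no reset: what is moved stays moved. The work goes in short steps, Python scripts to look and compute and a tool call to move; the robot and the scene stay as the last step left them, time stands still between calls to the robot, and variables do not carry over. Pictures are saved under pics/ and viewed, and the job is handed in when it is done.

Besides the shell and the picture viewer there is one more tool, called after "Call:" as name(argument=value, ...) on one line, values as JSON. play_rows: Moves the arm, as the interface text tells. Its arguments: {"type":"object","properties":{"commands":{"type":"string"},"force":{"type":"number"}},"required":["commands"]}

```bash
mkdir -p pics; python3 - <<'E'
from workcell import *
import cv2
o=get_obs();print(o)
for n in ["scene","top","wrist"]:
    c=get_calibration(n);print(n,c)
    cv2.imwrite(f"pics/{n}0.png",camera(n)[:,:,::-1])
E
```

```text
{'time': 0.0, 'q': array([-6.31429159e+01,  5.00880751e+00,  1.00360384e+01,  9.50981351e+01,
        6.69671022e-04,  8.99985862e+01]), 'qd': array([-0.0716578 ,  0.03924677, -0.00682375, -0.02369832,  0.00977706,
       -0.03433784]), 'joint_efforts': array([ 6.72602109e-04, -5.20387352e+01,  4.64806867e+01,  1.62202085e-02,
        1.42040517e-05, -1.27273978e-06]), 'ee_pos': array([ 0.24838927, -0.49050537,  0.24961923]), 'tcp_rot': array([-1.79929096e+02, -6.71420152e-04,  2.68584971e+01]), 'wrist_force': array([ 0.45807363,  0.73816179, -0.19527143]), 'torque': array([-0.0511103 ,  0.01407321, -0.00819359]), 'opening': 0.0852684848972382}
scene {'fx': 473.391051023099, 'fy': 473.391051023099, 'cx': 316.4860179781431, 'cy': 243.01355344689594, 'eye': array([ 1.25716177, -0.555952  ,  0.75976013]), 'attitude': array([-126.44468281,   -0.40797491,   51.20507492])}
top {'fx': 482.65105084580534, 'fy': 482.65105084580534, 'cx': 319.02512202976635, 'cy': 243.39063990634816, 'eye': array([ 0.40995731, -0.0210445 ,  1.26983578]), 'attitude': array([-173.50122759,    1.2637951 ,  -88.91426743])}
wrist {'fx': 372.8304703297511, 'fy': 372.8304703297511, 'cx': 317.96812129027217, 'cy': 240.4917283603793, 'mount': array([[-3.35368882e-04, -9.63822878e-01, -2.66543332e-01,
         6.75062948e-02],
       [ 9.99999872e-01, -2.21935569e-04, -4.55694236e-04,
        -9.35251819e-04],
       [ 3.80053084e-04, -2.66543450e-01,  9.63822828e-01,
        -1.24355772e-01],
       [ 0.00000000e+00,  0.00000000e+00,  0.00000000e+00,
         1.00000000e+00]])}
```

View pics/scene0.png

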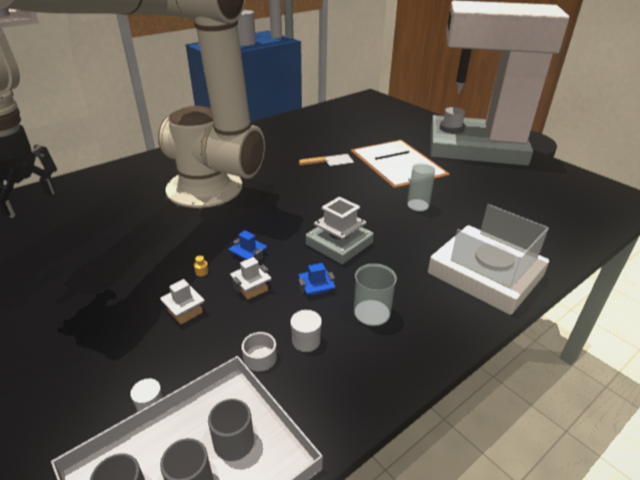

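View pics/top0.png

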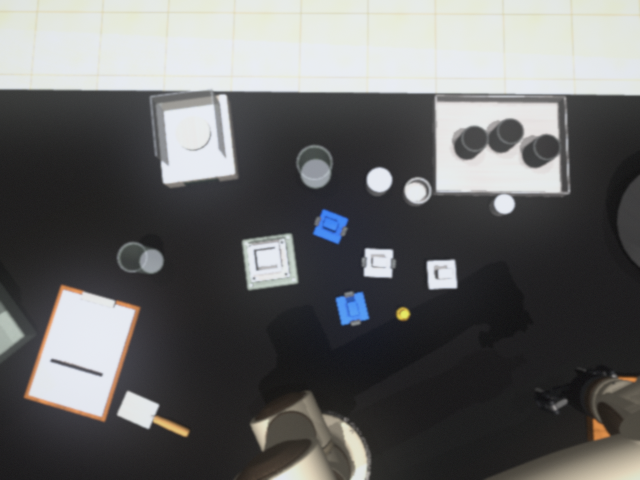

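View pics/wrist0.png

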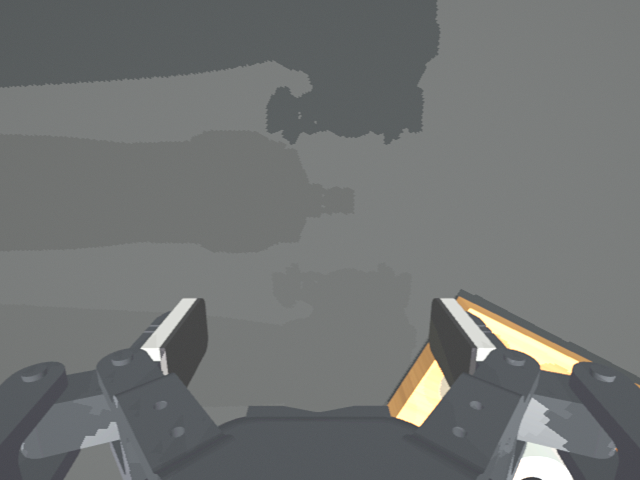

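The top view shows the clip cover (dark clip tabs left and right) at about (379,263), the plain cover at (442,274), blue decoys at (331,226) and (352,308), and the box at (268,259). I'll enlarge the view and check the projection code.

```bash
cat > h.py <<'E'
import numpy as np, cv2
from scipy.spatial.transform import Rotation as R
from workcell import *
def cam(n,o=None):
    c=get_calibration(n)
    K=np.array([[c['fx'],0,c['cx']],[0,c['fy'],c['cy']],[0,0,1]])
    if n=='wrist':
        T=np.eye(4);T[:3,:3]=R.from_euler('xyz',o['tcp_rot'],degrees=True).as_matrix();T[:3,3]=o['ee_pos']
        T=T@c['mount'];return K,T[:3,:3],T[:3,3]
    return K,R.from_euler('xyz',c['attitude'],degrees=True).as_matrix(),np.array(c['eye'])
def ray(C,uv,z):
    K,Rm,e=C
    d=Rm@np.linalg.inv(K)@np.array([*uv,1.]);return e+d*(z-e[2])/d[2]
def proj(C,p):
    K,Rm,e=C
    q=(np.atleast_2d(p)-e)@Rm;u=q@K.T;return u[:,:2]/u[:,2:]
E
python3 - <<'E'
from h import *
T=cam('top');S=cam('scene')
print('base',proj(T,[0,0,0]),proj(S,[0,0,0]))
for n,uv,z in [('clip',(379,263),.08),('plain',(442,274),.08),('boxrim',(268,259),.12),('blue1',(331,224),.07),('blue2',(352,308),.07)]:
    print(n,ray(T,uv,z))
for n,uv,z in [('clip',(250,264),.08),('boxrim',(341,207),.12)]: print('s',n,ray(S,uv,z))
a=cv2.imread('pics/top0.png')[200:340,220:480]
cv2.imwrite('pics/topz.png',cv2.resize(a,None,fx=3,fy=3,interpolation=cv2.INTER_CUBIC))
b=cv2.imread('pics/scene0.png')[180:330,150:400]
cv2.imwrite('pics/scz.png',cv2.resize(b,None,fx=3.2,fy=3.2,interpolation=cv2.INTER_CUBIC))
E
```

```text
base [[318.70956411 462.0004916 ]] [[204.31360246 186.93478603]]
clip [ 0.49882404 -0.14092071  0.08      ]
plain [ 0.47449079 -0.29500753  0.08      ]
boxrim [0.50083671 0.12831198 0.12      ]
blue1 [ 0.59566686 -0.02115303  0.07      ]
blue2 [ 0.38745099 -0.07619371  0.07      ]
s clip [ 0.51172828 -0.14473022  0.08      ]
s boxrim [0.50337469 0.13567462 0.12      ]
```

View pics/topz.png

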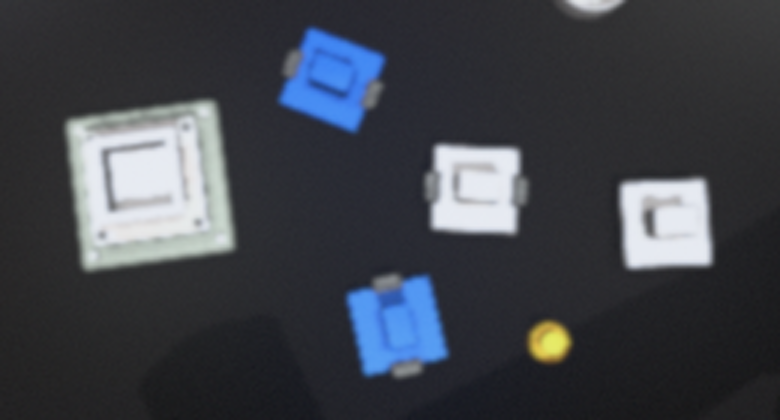

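View pics/scz.png

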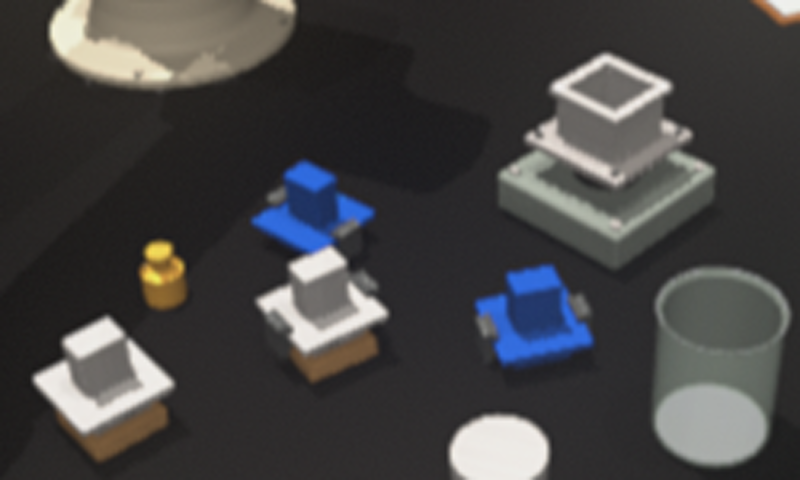

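The projection is consistent: the base lands in the right place and the two cameras agree to about 12 mm. I'm moving over the clip cover, jaws along x, for a wrist view.

Call:
play_rows(commands="1 255 348 0 63;1 255 348 0 63;1 255 348 0 63;1 255 348 0 63;1 255 348 0 63;1 255 348 0 63;1 255 348 0 63;1 255 348 0 63;1 255 348 0 63;1 255 348 -40 63")

```text
time: 0.98
ee_pos: [0.4926, -0.1587, 0.2297]
tcp_rot: [179.7, 0.1, 90.3]
wrist_force: [1.6, -1.2, 0.9]
opening: 0.0854
```

Call:
play_rows(commands="1 0 0 0 0;1 0 0 0 0;1 0 0 0 0;1 0 0 0 0;1 0 0 0 0")

```text
time: 1.4
ee_pos: [0.4899, -0.1618, 0.2269]
tcp_rot: [179.9, 0.0, 89.8]
wrist_force: [-0.8, -0.5, 0.3]
opening: 0.0855
```

```bash
python3 - <<'E'
from h import *
o=get_obs();print(o['time'],o['ee_pos'],o['tcp_rot'],o['wrist_force'])
a=camera('wrist');cv2.imwrite('pics/w1.png',a[:,:,::-1])
E
```

```text
1.4 [ 0.48990011 -0.16182975  0.22691995] [1.79946142e+02 2.55403524e-02 8.97539389e+01] [-0.83280604 -0.53579874  0.30648651]
```

View pics/w1.png

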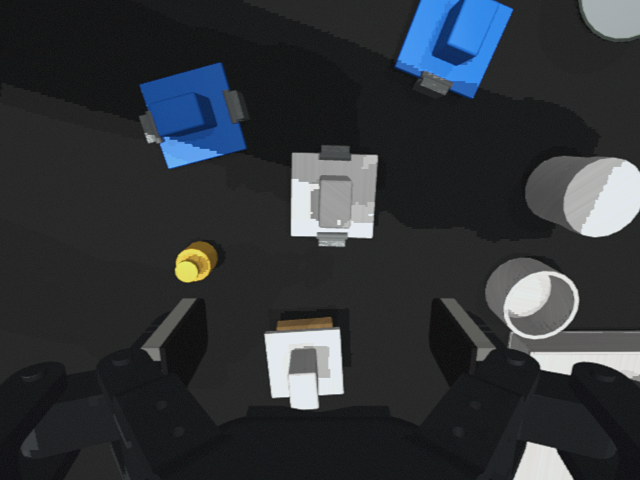

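The wrist view shows the clip cover at about (334,196), its clip arms at (334,152) and (332,240). The plain cover is at (304,365) without arms. I'll zoom in and fit it.

```bash
python3 - <<'E'
from h import *
a=cv2.imread('pics/w1.png')[135:255,270:400]
cv2.imwrite('pics/w1z.png',cv2.resize(a,None,fx=5,fy=5,interpolation=cv2.INTER_CUBIC))
E
```

```text
(no output)
```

View pics/w1z.png

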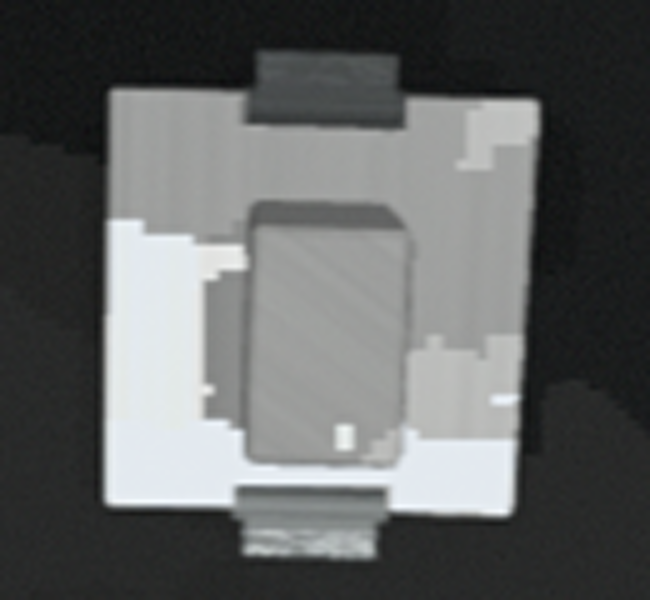

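```bash
python3 - <<'E'
from h import *
o={'ee_pos':[.48990011,-.16182975,.22691995],'tcp_rot':[179.946,.0255,89.754]}
W=cam('wrist',o)
for z,P in [(.040,[(108,88),(540,98),(513,516),(105,506)]),(.080,[(250,226),(409,230),(398,465),(245,460)])]:
    p=np.array([ray(W,(x/5+270-.4,y/5+135-.4),z) for x,y in P])
    print(p.mean(0)); e=np.roll(p,-1,0)-p
    print(np.linalg.norm(e,axis=1)*1e3, np.degrees(np.arctan2(e[:,1],e[:,0])))
E
```

```text
[ 0.50218266 -0.14110655  0.04      ]
[70.31913201 70.4759711  70.51530878 70.28191074] [ -1.55652246 -91.62177982 178.28539377  88.21832945]
[ 0.50197315 -0.14076382  0.08      ]
[22.98920146 34.91286505 22.88962918 34.71745257] [ -1.69467225 -91.59763178 177.81538616  88.56862504]
```

The cover measures 70.4 mm square, centred at (0.502, -0.141), yaw -1.6°. Descending to it with the jaws open.

Call:
play_rows(commands="1 12 21 -30 -1.4;1 12 21 -60 -1.4;1 12 21 -90 -1.4;1 12 21 -115 -1.4;1 12 21 -135 -1.4;1 12 21 -150 -1.4;1 12 21 -160 -1.4;1 12 21 -160 -1.4;1 12 21 -160 -1.4;1 12 21 -160 -1.4", force=40)

```text
time: 2.28
ee_pos: [0.5028, -0.1402, 0.0676]
tcp_rot: [179.9, 0.0, 88.4]
wrist_force: [-1.0, -0.3, -0.1]
opening: 0.0852
```

```bash
python3 - <<'E'
from h import *
o=get_obs();print(o['time'],o['ee_pos'],o['tcp_rot'],o['wrist_force'])
a=camera('wrist');cv2.imwrite('pics/w2.png',a[:,:,::-1])
E
```

```text
2.2833 [ 0.50281853 -0.14019977  0.06756278] [1.79898227e+02 2.30693404e-02 8.84307083e+01] [-0.95266485 -0.34489164 -0.10666435]
```

View pics/w2.png

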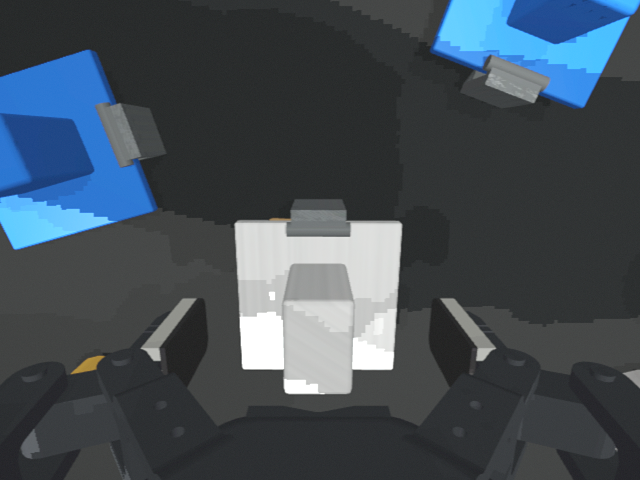

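The block is centred and square between the pads, at (318,330). Closing.

Call:
play_rows(commands="0 0 0 0 0;0 0 0 0 0;0 0 0 0 0;0 0 0 0 0;0 0 0 0 0;0 0 0 0 0;0 0 0 0 0;0 0 0 0 0;0 0 0 0 0;0 0 0 0 0", force=90)

```text
time: 3.17
ee_pos: [0.5025, -0.1398, 0.0665]
tcp_rot: [180.0, 0.0, 88.5]
wrist_force: [0.1, 0.6, 5.0]
opening: 0.0231
```

Call:
play_rows(commands="0 0 0 20 0;0 0 0 40 0;0 0 0 60 0;0 0 0 80 0;0 0 0 110 0;0 0 0 140 0;0 0 0 160 0;0 0 0 170 0;0 0 0 170 0;0 0 0 170 0")

```text
time: 4.0
ee_pos: [0.5022, -0.1397, 0.235]
tcp_rot: [-179.9, -0.0, 88.5]
wrist_force: [-0.8, 0.7, -2.5]
opening: 0.023
```

```bash
python3 - <<'E'
from h import *
o=get_obs();print(o)
a=camera('wrist');cv2.imwrite('pics/w3.png',a[:,:,::-1])
E
```

```text
{'time': 4.0, 'q': array([-1.55493349e+01,  7.86484984e-01,  4.01783956e+00,  9.32949193e+01,
       -1.54328673e-03,  7.59918002e+01]), 'qd': array([-0.04306537,  0.41376297, -1.8174019 , -0.35248242, -0.01742332,
       -0.08813176]), 'joint_efforts': array([-2.06202698e-03, -5.06583452e+01,  5.00649834e+01,  2.64107985e-01,
       -5.61504479e-03, -2.43497527e-05]), 'ee_pos': array([ 0.50217177, -0.13973776,  0.23504694]), 'tcp_rot': array([-1.79937952e+02, -1.38891262e-02,  8.84588583e+01]), 'wrist_force': array([-0.80009539,  0.71368915, -2.5446149 ]), 'torque': array([-0.02111672,  0.00979027, -0.0077821 ]), 'opening': 0.023011564323481244}
```

View pics/w3.png

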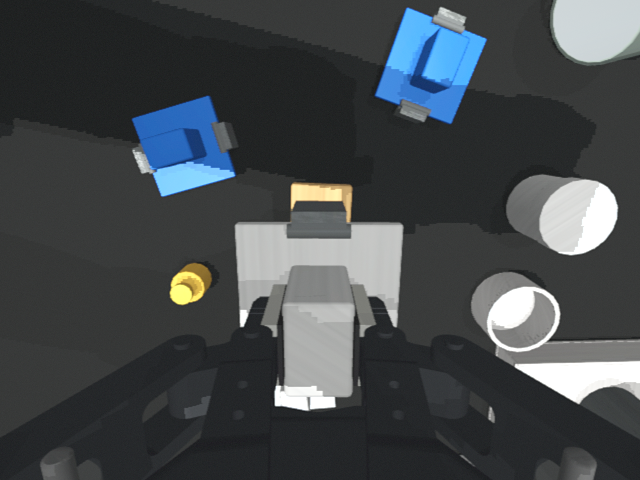

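The cover is held: weight about 2.5 N, level in the view, plate edge at row 222. Moving to where the wrist camera sees the box.

Call:
play_rows(commands="0 0 30 5 0;0 0 65 10 0;0 0 100 15 0;0 0 135 15 0;0 0 160 15 0;0 0 175 15 0;0 0 180 15 0;0 0 180 15 0;0 0 180 15 0;0 0 180 15 0")

```text
time: 4.88
ee_pos: [0.5021, 0.0394, 0.2505]
tcp_rot: [-179.9, 0.0, 88.4]
wrist_force: [-0.1, 0.1, -1.5]
opening: 0.0227
```

```bash
python3 - <<'E'
from h import *
o=get_obs();print(o['time'],list(o['ee_pos']),list(o['tcp_rot']),o['wrist_force'])
a=camera('wrist');cv2.imwrite('pics/w4.png',a[:,:,::-1])
b=camera('scene')[:,:,::-1]; cv2.imwrite('pics/s4.png',b)
cv2.imwrite('pics/s4z.png',cv2.resize(b[80:280,220:470],None,fx=3,fy=3,interpolation=cv2.INTER_CUBIC))
E
```

```text
4.8833 [np.float64(0.5021016087690822), np.float64(0.03936995984193116), np.float64(0.25051095596051726)] [np.float64(-179.9400559016247), np.float64(0.02187611540160431), np.float64(88.40994566533577)] [-0.14519653  0.0816673  -1.48122633]
```

View pics/w4.png

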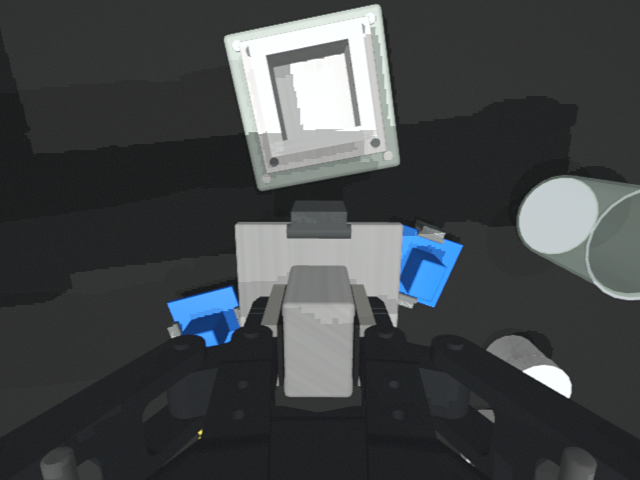

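View pics/s4z.png

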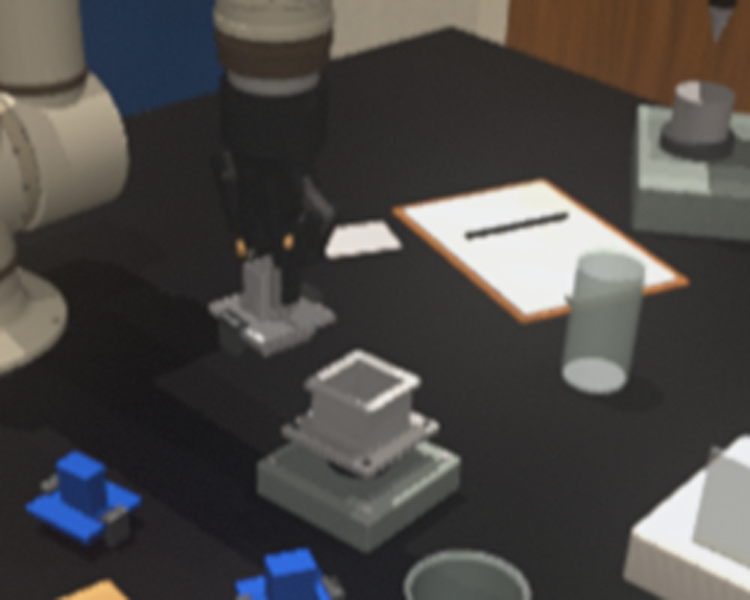

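```bash
python3 - <<'E'
import cv2,numpy as np
a=cv2.imread('pics/w4.png')[0:195,215:410]
a=cv2.resize(a,None,fx=3,fy=3,interpolation=cv2.INTER_CUBIC)
b=(255*(np.clip((a.astype(float)-150)/105,0,1))**2).astype(np.uint8)
cv2.imwrite('pics/w4z.png',a);cv2.imwrite('pics/w4y.png',b)
c=cv2.imread('pics/s4.png')[185:275,295:385]
cv2.imwrite('pics/s4y.png',cv2.resize(c,None,fx=6,fy=6,interpolation=cv2.INTER_CUBIC))
E
```

```text
(no output)
```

View pics/w4z.png

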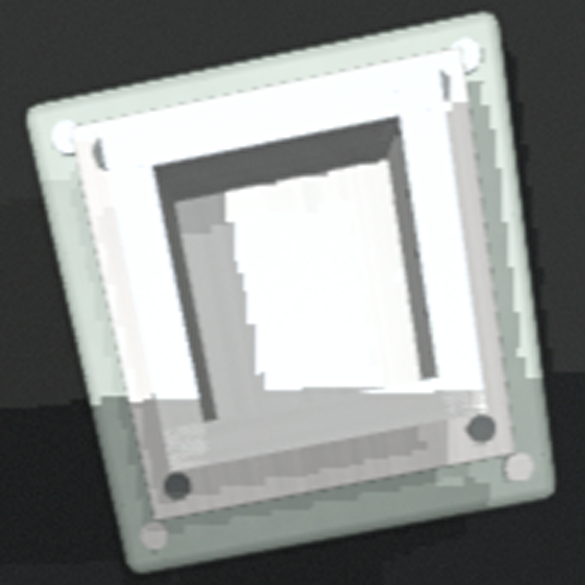

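View pics/w4y.png

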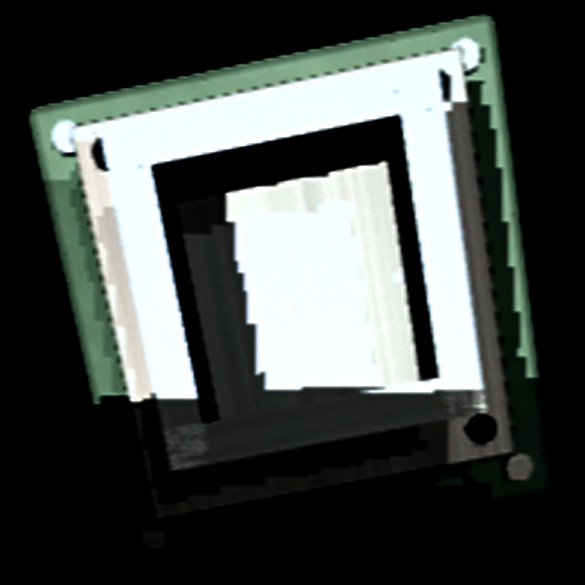

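View pics/s4y.png

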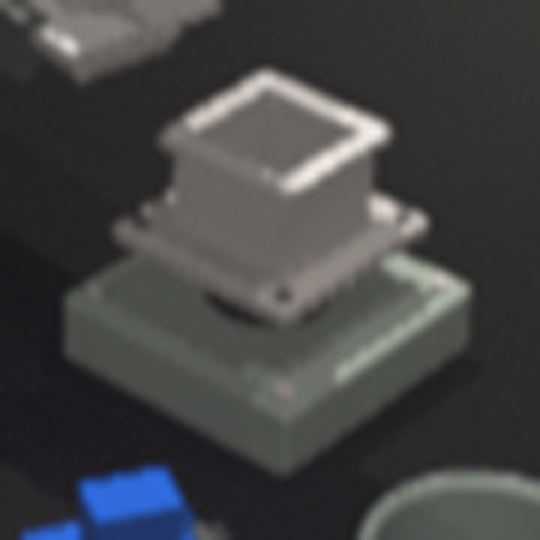

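```bash
cat > fit.py <<'E'
from h import *
from scipy.optimize import least_squares
o={'ee_pos':[.5021016,.0393700,.25051096],'tcp_rot':[-179.94,.0219,88.41]}
W=cam('wrist',o);S=cam('scene')
def sq(p,h):
    c,s=np.cos(p[3]),np.sin(p[3]);q=np.array([[-h,h],[h,h],[h,-h],[-h,-h]])
    return np.c_[q@np.array([[c,s],[-s,c]])+p[:2],np.full(4,p[2])]
wi=np.array([(153,163),(401,115),(440,378),(203,421)])/3+[215,0]-.33
wo=np.array([(487,418),(168,470)])/3+[215,0]-.33
so=np.array([(267,72),(390,132),(288,190),(163,135)])/6+[295,185]-.4
print(proj(W,sq([.5,.13,.12,0],.026)),wi); print(proj(S,sq([.5,.13,.12,0],.035)),so)
def order(P,m): # match nearest cyclic shift
    return min((np.roll(P[::d],k,0) for k in range(4) for d in (1,-1)),key=lambda a:((a-a.mean(0)-m+m.mean(0))**2).sum())
def rw(p): 
    a=order(proj(W,sq(p,.026)),wi)-wi
    oo=proj(W,sq(p,.035)); b=np.array([oo[np.argmin(((oo-w)**2).sum(1))]-w for w in wo])
    return np.r_[a.ravel(),b.ravel()]
def rs(p): return (order(proj(S,sq(p,.035)),so)-so).ravel()
for n,f in [('W',rw),('S',rs),('WS',lambda p:np.r_[rw(p),rs(p)])]:
    r=least_squares(f,[.5,.13,.12,.15]);print(n,r.x[:3],np.degrees(r.x[3]),np.sqrt(np.mean(r.fun**2)))
E
python3 fit.py
```

```text
[[268.74358892  58.60356751]
 [351.96887428  56.00627607]
 [352.27051087 142.17974815]
 [273.70548132 144.45813809]] [[265.67        54.00333333]
 [348.33666667  38.00333333]
 [361.33666667 125.67      ]
 [282.33666667 140.00333333]]
[[339.7794211  197.17814072]
 [357.97975459 208.42490567]
 [337.00619584 217.86162862]
 [319.03019254 205.94108179]] [[339.1        196.6       ]
 [359.6        206.6       ]
 [342.6        216.26666667]
 [321.76666667 207.1       ]]
W [0.50196427 0.13594743 0.12346813] 8.103814089906765 0.4818573210094677
S [0.47676799 0.15913986 0.09940012] 8.957736674988103 0.295458434533223
WS [0.50197506 0.13605302 0.12203251] 8.129768785442302 0.5603214120330566
```

```bash
python3 - <<'E'
from fit import *
a=cv2.imread('pics/w4.png')[190:410,220:420]
cv2.imwrite('pics/w4c.png',cv2.resize(a,None,fx=3,fy=3,interpolation=cv2.INTER_CUBIC))
e=np.array(o['ee_pos'])
for oz in (.030,.0325,.035):
    z=e[2]-oz
    print(oz,[(ray(W,uv,z+.006)-e)*1e3 for uv in [(236,222),(403,222)]])
E
```

```text
[[268.74358892  58.60356751]
 [351.96887428  56.00627607]
 [352.27051087 142.17974815]
 [273.70548132 144.45813809]] [[265.67        54.00333333]
 [348.33666667  38.00333333]
 [361.33666667 125.67      ]
 [282.33666667 140.00333333]]
[[339.7794211  197.17814072]
 [357.97975459 208.42490567]
 [337.00619584 217.86162862]
 [319.03019254 205.94108179]] [[339.1        196.6       ]
 [359.6        206.6       ]
 [342.6        216.26666667]
 [321.76666667 207.1       ]]
W [0.50196427 0.13594743 0.12346813] 8.103814089906765 0.4818573210094677
S [0.47676799 0.15913986 0.09940012] 8.957736674988103 0.295458434533223
WS [0.50197506 0.13605302 0.12203251] 8.129768785442302 0.5603214120330566
0.03 [array([-32.75686076,  35.98822468, -24.        ]), array([ 35.21089803,  34.11169014, -24.        ])]
0.0325 [array([-33.34049451,  35.4457623 , -26.5       ]), array([ 35.77280601,  33.53760029, -26.5       ])]
0.035 [array([-33.92412826,  34.90329993, -29.        ]), array([ 36.33471399,  32.96351044, -29.        ])]
```

View pics/w4c.png

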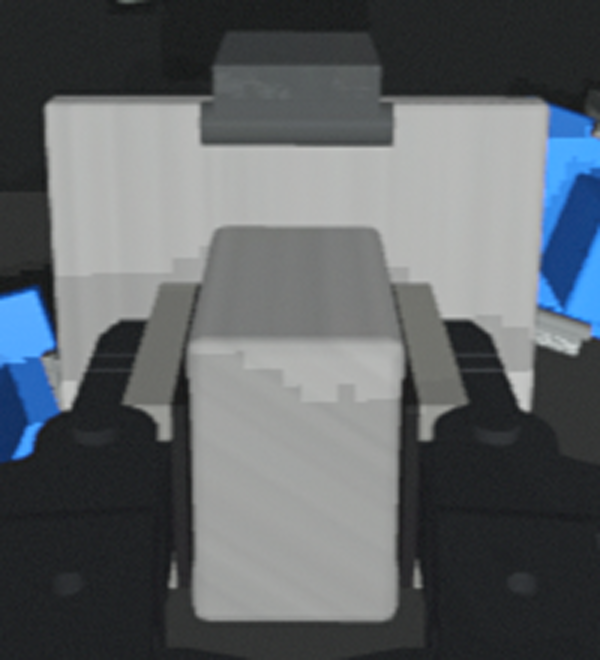

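The box is at about (0.502, 0.136, 0.1225), yaw 8.1°, and the two-camera fit is good to about 0.5 px. The cover sits about 1 mm to -y of the TCP. Hovering over the mouth.

Call:
play_rows(commands="0 0 30 0 5;0 0 60 0 9.7;0 0 80 0 9.7;0 0 92 0 9.7;0 0 97.5 -10 9.7;0 0 97.5 -30 9.7;0 0 97.5 -45 9.7;0 0 97.5 -55 9.7;0 0 97.5 -55 9.7;0 0 97.5 -55 9.7")

```text
time: 5.82
ee_pos: [0.5021, 0.137, 0.1959]
tcp_rot: [-179.9, 0.0, 98.1]
wrist_force: [0.6, 0.1, -1.3]
opening: 0.0231
```

```bash
python3 - <<'E'
from h import *
o=get_obs();print(o['time'],list(o['ee_pos']),list(o['tcp_rot']),o['wrist_force'],o['torque'])
a=camera('wrist')[:,:,::-1];cv2.imwrite('pics/w5.png',a)
b=camera('scene')[:,:,::-1]; cv2.imwrite('pics/s5.png',b)
cv2.imwrite('pics/s5z.png',cv2.resize(b[120:270,270:410],None,fx=4,fy=4,interpolation=cv2.INTER_CUBIC))
E
```

```text
5.8167 [np.float64(0.502056894502621), np.float64(0.13699962647279948), np.float64(0.19587068320755555)] [np.float64(-179.949499018333), np.float64(0.016984343887036915), np.float64(98.09729000404973)] [ 0.56733065  0.07939108 -1.30842387] [0.0199773  0.01835238 0.03467843]
```

View pics/w5.png

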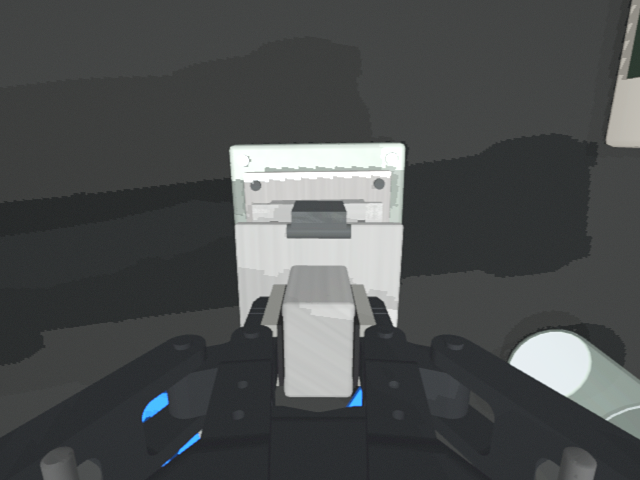

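View pics/s5z.png

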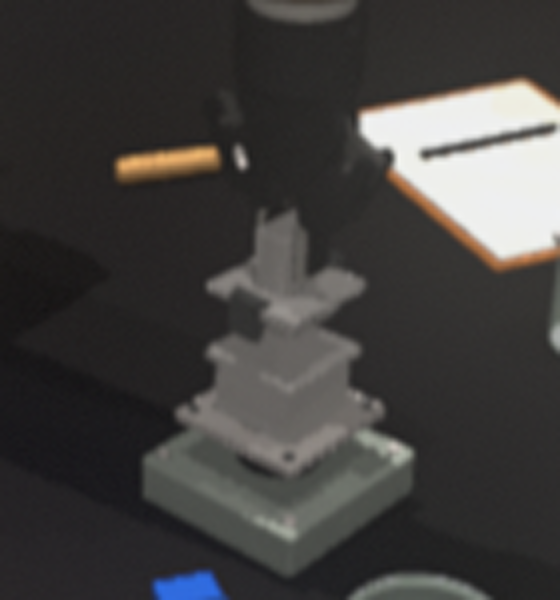

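```bash
python3 - <<'E'
from h import *
a=cv2.imread('pics/w5.png')[135:255,220:420]
cv2.imwrite('pics/w5z.png',cv2.resize(a,None,fx=4,fy=4,interpolation=cv2.INTER_CUBIC))
o={'ee_pos':[.502057,.137,.195871],'tcp_rot':[-179.95,.017,98.097]}
W=cam('wrist',o)
c,s=np.cos(np.radians(8.1)),np.sin(np.radians(8.1))
def q(cx,cy,z,pts): return np.array([[cx+c*x-s*y,cy+s*x+c*y,z] for x,y in pts])
for z in(.119,.1225,.126): print(z,((proj(W,q(.502,.136,z,[(-.035,.035),(.035,.035),(-.026,.026),(.026,.026)]))-[220,135])*4).round())
print(((proj(W,q(.502,.136,.1959-.0265,[(-.035,.035),(.035,.035)]))-[220,135])*4).round())
E
```

```text
0.119 [[136. 271.]
 [650. 271.]
 [204. 336.]
 [581. 336.]]
0.1225 [[131. 276.]
 [654. 276.]
 [201. 341.]
 [584. 341.]]
0.126 [[127. 280.]
 [658. 280.]
 [197. 347.]
 [588. 347.]]
[[ 54. 353.]
 [730. 353.]]
```

View pics/w5z.png

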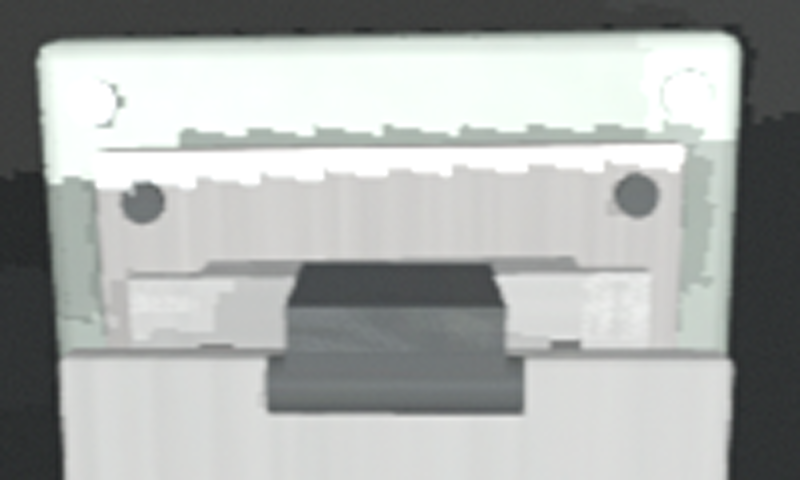

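Rim width confirms z ≈ 0.1225. Relative to the cover, the rim is about 0.8 mm to -x', 0.5 mm to +y', and turned about +0.8°. Correcting for that and descending until the spigot is just at the mouth.

Call:
play_rows(commands="0 -0.9 0.4 0 0.8;0 -0.9 0.4 -5 0.8;0 -0.9 0.4 -10 0.8;0 -0.9 0.4 -14 0.8;0 -0.9 0.4 -17 0.8;0 -0.9 0.4 -19 0.8;0 -0.9 0.4 -20 0.8;0 -0.9 0.4 -20 0.8;0 -0.9 0.4 -20 0.8;0 -0.9 0.4 -20 0.8")

```text
time: 6.75
ee_pos: [0.5014, 0.1382, 0.1764]
tcp_rot: [180.0, -0.0, 99.0]
wrist_force: [0.7, 0.0, -2.0]
opening: 0.0229
```

```bash
python3 - <<'E'
from h import *
o=get_obs();print(o['time'],list(o['ee_pos']),list(o['tcp_rot']),o['wrist_force'],o['torque'])
a=camera('wrist')[:,:,::-1];cv2.imwrite('pics/w6.png',a)
cv2.imwrite('pics/w6z.png',cv2.resize(a[135:255,220:420],None,fx=4,fy=4,interpolation=cv2.INTER_CUBIC))
E
```

```text
6.75 [np.float64(0.5013890942944752), np.float64(0.13818550828033477), np.float64(0.1763993913239916)] [np.float64(179.9836106464553), np.float64(-0.0009452478207510939), np.float64(98.96396438586402)] [ 0.65511686  0.03909271 -1.97329029] [0.00729953 0.03150143 0.00534108]
```

View pics/w6z.png

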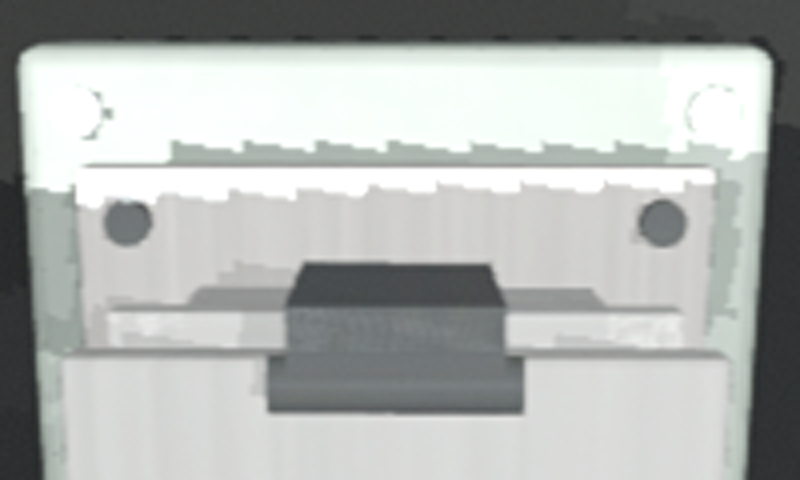

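```bash
python3 - <<'E'
from h import *
o={'ee_pos':[.501389,.138186,.176399],'tcp_rot':[179.984,0,98.964]}
W=cam('wrist',o)
t=np.radians(8.964);c,s=np.cos(t),np.sin(t);e=np.array(o['ee_pos'])
def loc(uvz,z): 
    d=ray(W,(uvz[0]/4+220-.375,uvz[1]/4+135-.375),z)-e; return np.array([c*d[0]+s*d[1],-s*d[0]+c*d[1]])*1e3
zp=e[2]-.0265
print('plate',loc((63,353),zp),loc((731,354),zp))
for z in (.1215,.1225,.1235): print(z,loc((107,311),z),loc((685,310),z))
E
```

```text
plate [-34.3666919   34.19735564] [34.82678678 34.08144799]
0.1215 [-35.14907246  33.05565279] [35.43945598 33.16789795]
0.1225 [-34.95300316  33.2515041 ] [35.2417388  33.36312309]
0.1235 [-34.75693387  33.44735541] [35.04402161 33.55834822]
```

The cover is aligned in x' and yaw, but sits about 0.7 mm too far +y'. Correcting that, then creeping down.

Call:
play_rows(commands="0 0.1 -0.7 0 0;0 0.1 -0.7 -1 0;0 0.1 -0.7 -2 0;0 0.1 -0.7 -3 0;0 0.1 -0.7 -4 0;0 0.1 -0.7 -4 0;0 0.1 -0.7 -4 0")

```text
time: 7.38
ee_pos: [0.5014, 0.1374, 0.1721]
tcp_rot: [-180.0, 0.0, 99.0]
wrist_force: [-0.8, 0.1, -1.3]
opening: 0.0229
```

Call:
play_rows(commands="0 0 0 -0.5 0;0 0 0 -1 0;0 0 0 -1.5 0;0 0 0 -2 0;0 0 0 -2 0")

```text
time: 7.8
ee_pos: [0.5014, 0.1374, 0.1701]
tcp_rot: [-180.0, 0.0, 99.0]
wrist_force: [-0.3, -0.7, -2.6]
opening: 0.0229
```

Call:
play_rows(commands="0 0 0 -0.5 0;0 0 0 -1 0;0 0 0 -1.5 0;0 0 0 -2 0;0 0 0 -2 0")

```text
time: 8.22
ee_pos: [0.5014, 0.1374, 0.168]
tcp_rot: [-180.0, 0.0, 99.0]
wrist_force: [-0.3, 0.5, -2.5]
opening: 0.023
```

Call:
play_rows(commands="0 0 0 -0.5 0;0 0 0 -1 0;0 0 0 -1.5 0;0 0 0 -2 0;0 0 0 -2 0")

```text
time: 8.63
ee_pos: [0.5015, 0.1375, 0.1665]
tcp_rot: [180.0, -0.0, 99.0]
wrist_force: [0.0, -0.9, 2.3]
opening: 0.0227
```

Call:
play_rows(commands="0 0 0 -0.5 0;0 0 0 -1 0;0 0 0 -1 0")

```text
time: 8.88
ee_pos: [0.5016, 0.1375, 0.1655]
tcp_rot: [180.0, -0.0, 99.0]
wrist_force: [-1.1, -0.1, 2.7]
opening: 0.023
```

Call:
play_rows(commands="0 0 0 -0.5 0;0 0 0 -1 0;0 0 0 -1 0")

```text
time: 9.13
ee_pos: [0.5016, 0.1375, 0.1643]
tcp_rot: [180.0, -0.0, 99.0]
wrist_force: [0.2, -0.1, 5.0]
opening: 0.0228
```

Call:
play_rows(commands="0 0 0 -0.5 0;0 0 0 -1 0;0 0 0 -1 0")

```text
time: 9.38
ee_pos: [0.5016, 0.1375, 0.1632]
tcp_rot: [180.0, 0.0, 99.0]
wrist_force: [1.0, 0.2, 4.9]
opening: 0.0226
```

Contact at TCP z ≈ 0.167, with about 7 N net push and negligible side force. The column is probably sliding. Continuing in small steps.

Call:
play_rows(commands="0 0 0 -0.5 0;0 0 0 -1 0;0 0 0 -1.5 0;0 0 0 -1.5 0")

```text
time: 9.72
ee_pos: [0.5015, 0.1374, 0.1616]
tcp_rot: [180.0, 0.0, 99.0]
wrist_force: [1.2, 0.0, 4.0]
opening: 0.0229
```

Call:
play_rows(commands="0 0 0 -0.5 0;0 0 0 -1 0;0 0 0 -1.5 0;0 0 0 -1.5 0")

```text
time: 10.05
ee_pos: [0.5014, 0.1374, 0.1601]
tcp_rot: [-180.0, 0.0, 99.0]
wrist_force: [1.6, -0.1, 4.2]
opening: 0.0232
```

```bash
python3 - <<'E'
from h import *
o=get_obs();print(o['time'],list(o['ee_pos']),list(o['tcp_rot']),o['wrist_force'],o['torque'])
a=camera('wrist')[:,:,::-1];cv2.imwrite('pics/w7.png',a)
cv2.imwrite('pics/w7z.png',cv2.resize(a[135:255,220:420],None,fx=4,fy=4,interpolation=cv2.INTER_CUBIC))
b=camera('scene')[:,:,::-1]
cv2.imwrite('pics/s7z.png',cv2.resize(b[140:270,280:400],None,fx=4,fy=4,interpolation=cv2.INTER_CUBIC))
E
```

```text
10.05 [np.float64(0.5014067933256716), np.float64(0.13743810312579435), np.float64(0.16006192917456133)] [np.float64(-179.99344532086008), np.float64(0.0003690101451766284), np.float64(98.96020251249688)] [ 1.60049685 -0.06064683  4.19832492] [ 0.08543085 -0.30812163  0.07635579]
```

View pics/w7z.png

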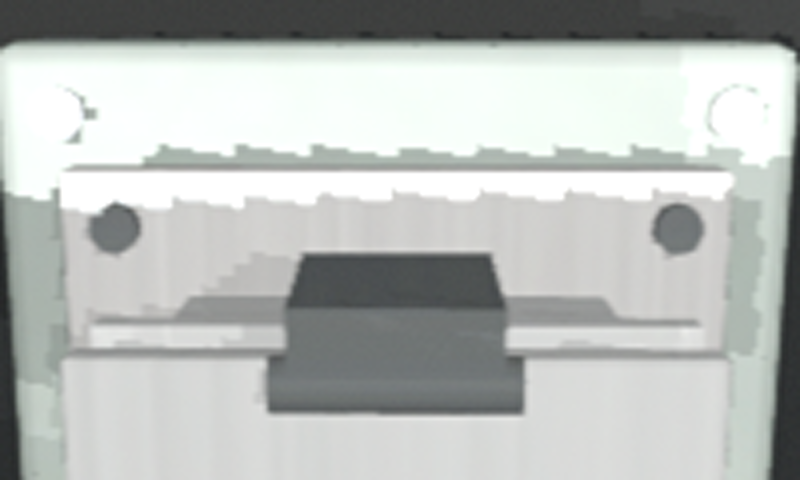

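View pics/s7z.png

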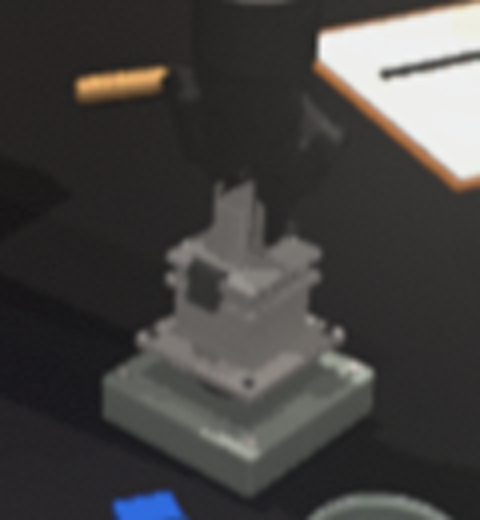

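The spigot is in the mouth, and the plate and rim centres agree within about 0.2 mm. The column is sliding at about 6 N. A small +x side force suggests easing 0.4 mm that way.

Call:
play_rows(commands="0 0.4 0 -0.5 0;0 0.4 0 -1 0;0 0.4 0 -1.5 0;0 0.4 0 -1.5 0")

```text
time: 10.48
ee_pos: [0.5016, 0.1374, 0.1585]
tcp_rot: [-180.0, 0.0, 99.0]
wrist_force: [-0.4, 0.4, 3.7]
opening: 0.0231
```

Call:
play_rows(commands="0 0 0 -0.5 0;0 0 0 -1 0;0 0 0 -1.5 0;0 0 0 -1.5 0")

```text
time: 10.82
ee_pos: [0.5017, 0.1374, 0.157]
tcp_rot: [-180.0, 0.0, 99.0]
wrist_force: [-1.0, 0.8, 4.9]
opening: 0.0233
```

```bash
python3 - <<'E'
from h import *
o=get_obs();print(o['time'],o['ee_pos'],o['wrist_force'],o['torque'])
E
```

```text
10.8167 [0.5017168  0.13742972 0.15698733] [-0.96927206  0.76165191  4.8999265 ] [-0.05250235  0.27569153 -0.00493463]
```

Call:
play_rows(commands="0 -0.2 0.1 -0.5 0;0 -0.2 0.1 -1 0;0 -0.2 0.1 -1.5 0;0 -0.2 0.1 -2 0;0 -0.2 0.1 -2 0")

```text
time: 11.23
ee_pos: [0.5016, 0.1375, 0.1551]
tcp_rot: [-180.0, 0.0, 99.0]
wrist_force: [-1.6, 0.2, 4.0]
opening: 0.023
```

Call:
play_rows(commands="0 0 0 -0.5 0;0 0 0 -1 0;0 0 0 -1.5 0;0 0 0 -2 0;0 0 0 -2 0")

```text
time: 11.65
ee_pos: [0.5016, 0.1375, 0.153]
tcp_rot: [-180.0, 0.0, 99.0]
wrist_force: [-0.8, -0.3, 4.6]
opening: 0.0226
```

Call:
play_rows(commands="0 0 0 -0.5 0;0 0 0 -1 0;0 0 0 -1.5 0;0 0 0 -2 0;0 0 0 -2 0")

```text
time: 12.07
ee_pos: [0.5016, 0.1375, 0.1511]
tcp_rot: [-180.0, 0.0, 99.0]
wrist_force: [-1.4, 0.8, 4.6]
opening: 0.0225
```

```bash
python3 - <<'E'
from h import *
o=get_obs();print(o['time'],o['ee_pos'],o['wrist_force'],o['torque'])
E
```

```text
12.0667 [0.50163978 0.13754029 0.15105645] [-1.3719696   0.76804099  4.564511  ] [-0.04852613  0.16783854 -0.00040129]
```

Call:
play_rows(commands="0 -0.1 0.1 -0.5 0;0 -0.1 0.1 -1 0;0 -0.1 0.1 -1.5 0;0 -0.1 0.1 -2 0;0 -0.1 0.1 -2 0")

```text
time: 12.48
ee_pos: [0.5016, 0.1377, 0.1491]
tcp_rot: [180.0, 0.0, 99.0]
wrist_force: [-0.1, 0.2, 3.9]
opening: 0.0226
```

Call:
play_rows(commands="0 0 0 -0.5 0;0 0 0 -1 0;0 0 0 -1.5 0;0 0 0 -1.5 0")

```text
time: 12.82
ee_pos: [0.5016, 0.1376, 0.1476]
tcp_rot: [-180.0, 0.0, 99.0]
wrist_force: [-0.0, 0.1, 4.2]
opening: 0.0226
```

Call:
play_rows(commands="0 0 0 -0.5 0;0 0 0 -1 0;0 0 0 -1.5 0;0 0 0 -1.5 0")

```text
time: 13.15
ee_pos: [0.5016, 0.1376, 0.1461]
tcp_rot: [-180.0, -0.0, 99.0]
wrist_force: [-0.4, -0.3, 4.6]
opening: 0.023
```

Call:
play_rows(commands="0 0 0 -0.5 0;0 0 0 -1 0;0 0 0 -1.5 0;0 0 0 -1.5 0")

```text
time: 13.48
ee_pos: [0.5016, 0.1377, 0.1448]
tcp_rot: [180.0, -0.0, 99.0]
wrist_force: [-0.2, 0.2, 5.4]
opening: 0.023
```

Call:
play_rows(commands="0 0 0 -0.5 0;0 0 0 -1 0;0 0 0 -1 0")

```text
time: 13.73
ee_pos: [0.5017, 0.1377, 0.144]
tcp_rot: [180.0, -0.0, 99.0]
wrist_force: [-1.3, 0.4, 7.2]
opening: 0.0225
```

Call:
play_rows(commands="0 0 0 -0.5 0;0 0 0 -1 0;0 0 0 -1 0")

```text
time: 13.98
ee_pos: [0.5018, 0.1377, 0.1431]
tcp_rot: [179.9, -0.0, 99.0]
wrist_force: [-1.2, 0.7, 7.5]
opening: 0.0228
```

Call:
play_rows(commands="0 0 0 -0.5 0;0 0 0 -1 0;0 0 0 -1 0")

```text
time: 14.23
ee_pos: [0.5018, 0.1378, 0.1423]
tcp_rot: [179.9, -0.0, 99.0]
wrist_force: [-1.0, 0.5, 9.2]
opening: 0.0229
```

```bash
python3 - <<'E'
from h import *
o=get_obs();print(o['time'],o['ee_pos'],o['wrist_force'],o['torque'])
E
```

```text
14.2333 [0.5018047  0.1377547  0.14232357] [-1.01617449  0.52175165  9.21852989] [-0.01316122  0.19081921 -0.03981047]
```

The column is on its stop and the force is rising at about 2 N/mm, roughly 11 N net. Continuing in 0.5 to 1 mm steps.

Call:
play_rows(commands="0 -0.15 0 -0.4 0;0 -0.15 0 -0.8 0;0 -0.15 0 -0.8 0")

```text
time: 14.48
ee_pos: [0.5018, 0.1378, 0.1418]
tcp_rot: [179.9, -0.0, 99.0]
wrist_force: [-0.7, -0.0, 10.1]
opening: 0.0229
```

Call:
play_rows(commands="0 0 0 -0.4 0;0 0 0 -0.8 0;0 0 0 -0.8 0")

```text
time: 14.73
ee_pos: [0.5018, 0.1378, 0.1411]
tcp_rot: [179.9, -0.0, 99.0]
wrist_force: [-0.4, 0.8, 11.3]
opening: 0.023
```

```bash
python3 - <<'E'
from h import *
o=get_obs();print(o['time'],o['ee_pos'],o['wrist_force'],o['torque'])
E
```

```text
14.7333 [0.50184628 0.13779342 0.14111492] [-0.43410541  0.77507026 11.28791012] [ 0.00877386  0.27684372 -0.00990007]
```

Call:
play_rows(commands="0 -0.3 0 -0.3 0;0 -0.3 0 -0.6 0;0 -0.3 0 -0.6 0")

```text
time: 14.98
ee_pos: [0.5017, 0.1378, 0.1408]
tcp_rot: [179.9, -0.0, 99.0]
wrist_force: [-0.7, -0.1, 13.5]
opening: 0.023
```

```bash
python3 - <<'E'
from h import *
o=get_obs();print(o['time'],o['ee_pos'],o['wrist_force'],o['torque'])
a=camera('wrist')[:,:,::-1];cv2.imwrite('pics/w8.png',a)
cv2.imwrite('pics/w8z.png',cv2.resize(a[135:255,220:420],None,fx=4,fy=4,interpolation=cv2.INTER_CUBIC))
E
```

```text
14.9833 [0.50173772 0.13783789 0.14076474] [-0.68637344 -0.11030482 13.46735294] [-0.02611705  0.07120306 -0.02348692]
```

View pics/w8z.png

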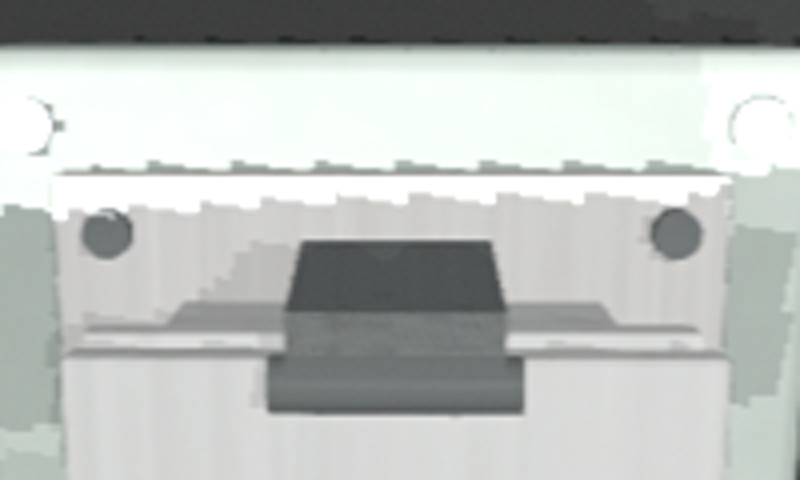

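The clip arm is visibly swinging out (its outer edge moved from row 253 to 240 in the zoom). Net push is about 15 N and the side load is small. Continuing.

Call:
play_rows(commands="0 0 0 -0.3 0;0 0 0 -0.5 0;0 0 0 -0.5 0")

```text
time: 15.28
ee_pos: [0.5018, 0.1379, 0.1403]
tcp_rot: [179.9, -0.0, 99.0]
wrist_force: [-1.0, 0.2, 11.4]
opening: 0.023
```

Call:
play_rows(commands="0 0 0 -0.3 0;0 0 0 -0.5 0;0 0 0 -0.5 0")

```text
time: 15.53
ee_pos: [0.5018, 0.1379, 0.1399]
tcp_rot: [179.8, -0.0, 99.0]
wrist_force: [-0.6, 0.0, 13.1]
opening: 0.0229
```

```bash
python3 - <<'E'
from h import *
o=get_obs();print(o['time'],o['ee_pos'],o['wrist_force'],o['torque'])
E
```

```text
15.5333 [0.50177885 0.13789998 0.13987899] [-0.64741875  0.02395128 13.13041898] [-0.01190797  0.06159867 -0.01831757]
```

Call:
play_rows(commands="0 0 0 -0.3 0;0 0 0 -0.6 0;0 0 0 -0.6 0")

```text
time: 15.78
ee_pos: [0.5018, 0.1379, 0.1395]
tcp_rot: [179.8, -0.0, 99.0]
wrist_force: [-0.9, 0.2, 14.2]
opening: 0.023
```

Call:
play_rows(commands="0 0 0 -0.3 0;0 0 0 -0.5 0;0 0 0 -0.5 0")

```text
time: 16.03
ee_pos: [0.5013, 0.1377, 0.1376]
tcp_rot: [180.0, 0.0, 99.0]
wrist_force: [1.2, 0.2, 1.1]
opening: 0.0232
```

```bash
python3 - <<'E'
from h import *
o=get_obs();print(o['time'],o['ee_pos'],o['wrist_force'],o['torque'],o['tcp_rot'])
a=camera('wrist')[:,:,::-1];cv2.imwrite('pics/w9.png',a)
cv2.imwrite('pics/w9z.png',cv2.resize(a[135:255,220:420],None,fx=4,fy=4,interpolation=cv2.INTER_CUBIC))
E
```

```text
16.0333 [0.50133724 0.13766888 0.13763204] [1.15136989 0.22206665 1.12870243] [ 0.01161618 -0.25096868 -0.01362591] [1.79950907e+02 2.97291114e-04 9.89588950e+01]
```

View pics/w9z.png

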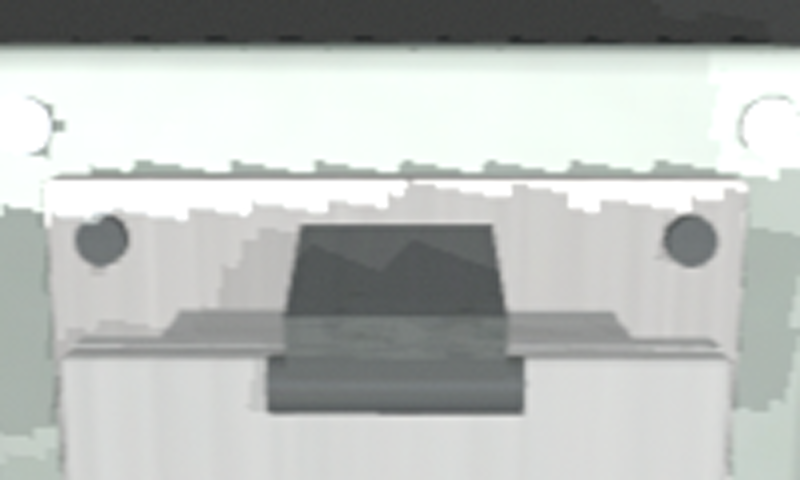

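The force dropped from 16 to 3 N net, but the +y arm is still swung out and a small plate-to-rim gap remains. The hooks are riding down the rim's side, so I continue to flush.

Call:
play_rows(commands="0 0 0 -0.5 0;0 0 0 -1 0;0 0 0 -1 0")

```text
time: 16.33
ee_pos: [0.5008, 0.1376, 0.136]
tcp_rot: [-179.9, 0.0, 99.0]
wrist_force: [-0.9, -0.8, 2.4]
opening: 0.0227
```

Call:
play_rows(commands="0 0 0 -0.5 0;0 0 0 -1 0;0 0 0 -1 0")

```text
time: 16.58
ee_pos: [0.5008, 0.1376, 0.1353]
tcp_rot: [-180.0, 0.0, 99.0]
wrist_force: [-2.9, -1.1, 4.8]
opening: 0.0228
```

```bash
python3 - <<'E'
from h import *
o=get_obs();print(o['time'],o['ee_pos'],o['wrist_force'],o['torque'],o['tcp_rot'])
a=camera('wrist')[:,:,::-1];cv2.imwrite('pics/w10.png',a)
cv2.imwrite('pics/w10z.png',cv2.resize(a[135:255,220:420],None,fx=4,fy=4,interpolation=cv2.INTER_CUBIC))
E
```

```text
16.5833 [0.50083223 0.13758322 0.13531669] [-2.88463192 -1.11151879  4.79857758] [-0.29986172  0.8200367   0.01053347] [-1.79966768e+02  1.54810157e-03  9.89598993e+01]
```

View pics/w10z.png

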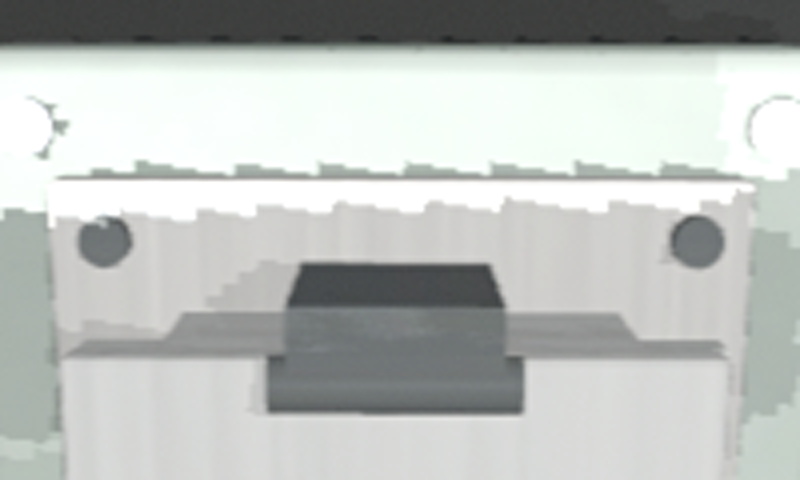

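The +y arm is closed again (outer edge back at row 263), and the rim has vanished behind the plate edge. I'll ease off the side load, press a little to seat it, and check the -y clip in the scene view.

Call:
play_rows(commands="0 -0.3 -0.1 -0.5 0;0 -0.3 -0.1 -1 0;0 -0.3 -0.1 -1 0")

```text
time: 16.88
ee_pos: [0.5008, 0.1376, 0.1346]
tcp_rot: [180.0, -0.0, 99.0]
wrist_force: [-2.5, -1.0, 6.5]
opening: 0.0229
```

```bash
python3 - <<'E'
from h import *
o=get_obs();print(o['time'],o['ee_pos'],o['wrist_force'],o['torque'],o['tcp_rot'])
b=camera('scene')[:,:,::-1]
cv2.imwrite('pics/s10z.png',cv2.resize(b[160:260,290:390],None,fx=6,fy=6,interpolation=cv2.INTER_CUBIC))
E
```

```text
16.8833 [0.50077127 0.1375909  0.1345663 ] [-2.53299667 -0.98625896  6.47647374] [-0.26889396  0.79759078 -0.01381275] [ 1.79987598e+02 -3.07269925e-03  9.89643224e+01]
```

View pics/s10z.png

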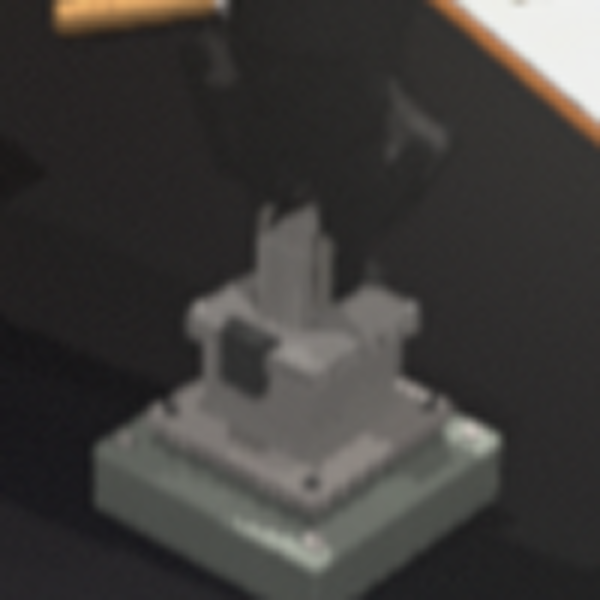

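The cover lies flush, and force against travel is about 2.4 N/mm, which is the platform spring alone. A modest seating press follows, still well below the stop.

Call:
play_rows(commands="0 -0.3 -0.2 -0.5 0;0 -0.3 -0.2 -1 0;0 -0.3 -0.2 -1.5 0;0 -0.3 -0.2 -2 0;0 -0.3 -0.2 -2 0")

```text
time: 17.35
ee_pos: [0.5007, 0.1375, 0.1331]
tcp_rot: [179.9, -0.0, 99.0]
wrist_force: [-2.7, -1.0, 9.4]
opening: 0.0228
```

Call:
play_rows(commands="0 0 0 1 0;0 0 0 2 0;0 0 0 3 0;0 0 0 4 0;0 0 0 4 0")

```text
time: 17.77
ee_pos: [0.5006, 0.1374, 0.1361]
tcp_rot: [-180.0, 0.0, 99.0]
wrist_force: [-0.4, -0.5, 2.3]
opening: 0.0225
```

```bash
python3 - <<'E'
from h import *
o=get_obs();print(o['time'],o['ee_pos'],o['wrist_force'],o['torque'],o['tcp_rot'])
E
```

```text
17.7667 [0.50057136 0.13736796 0.13613347] [-0.38117001 -0.49177698  2.30332104] [0.08733967 0.25713887 0.01294811] [-1.79998545e+02  4.97711108e-04  9.89587476e+01]
```

Side load has relaxed. Now a light upward tug to confirm the hooks hold.

Call:
play_rows(commands="0 0 0 0.5 0;0 0 0 1 0;0 0 0 1 0")

```text
time: 18.02
ee_pos: [0.5004, 0.1373, 0.137]
tcp_rot: [-180.0, 0.0, 99.0]
wrist_force: [-0.4, -0.2, -2.5]
opening: 0.0231
```

Call:
play_rows(commands="0 0 0 0.5 0;0 0 0 0.8 0;0 0 0 0.8 0")

```text
time: 18.27
ee_pos: [0.5002, 0.1373, 0.1372]
tcp_rot: [-179.9, 0.0, 99.0]
wrist_force: [1.1, 0.5, -11.1]
opening: 0.0227
```

```bash
python3 - <<'E'
from h import *
o=get_obs();print(o['time'],o['ee_pos'],o['wrist_force'],o['torque'],o['tcp_rot'])
E
```

```text
18.2667 [0.50023966 0.13726445 0.13723771] [  1.07721436   0.53499066 -11.11016705] [ 0.12007763 -0.39025046 -0.00105034] [-1.79923955e+02  8.41337694e-03  9.89583883e+01]
```

The hooks hold against about 9 N upward with little roll moment, so both are caught. Pressing back to light contact, then releasing.

Call:
play_rows(commands="0 0.2 0.1 -0.8 0;0 0.2 0.1 -1.6 0;0 0.2 0.1 -2.2 0;0 0.2 0.1 -2.2 0")

```text
time: 18.6
ee_pos: [0.5008, 0.1375, 0.1363]
tcp_rot: [180.0, -0.0, 99.0]
wrist_force: [-0.3, 0.2, -2.4]
opening: 0.023
```

```bash
python3 - <<'E'
from h import *
o=get_obs();print(o['time'],o['ee_pos'],o['wrist_force'],o['torque'],o['tcp_rot'])
E
```

```text
18.6 [0.50079707 0.13748968 0.13629837] [-0.2999971   0.19692474 -2.36132642] [ 0.00052798 -0.0438427  -0.00632937] [ 1.79967602e+02 -4.22926299e-03  9.89591371e+01]
```

Call:
play_rows(commands="0 0 0 -0.5 0;0 0 0 -0.5 0;0 0 0 -0.5 0")

```text
time: 18.85
ee_pos: [0.5008, 0.1375, 0.1361]
tcp_rot: [180.0, -0.0, 99.0]
wrist_force: [-1.5, -0.5, 1.9]
opening: 0.0227
```

Call:
play_rows(commands="0.7 0 0 0 0;0.7 0 0 0 0;0.7 0 0 0 0;0.7 0 0 0 0;0.7 0 0 0 0;0.7 0 0 0 0;0.7 0 0 0 0;0.7 0 0 0 0")

```text
time: 19.52
ee_pos: [0.5007, 0.1374, 0.1355]
tcp_rot: [-180.0, -0.0, 99.0]
wrist_force: [0.3, 0.5, 0.3]
opening: 0.0597
```

Call:
play_rows(commands="0.7 0 0 10 0;0.7 0 0 30 0;0.7 0 0 60 0;0.7 0 -20 90 0;0.7 0 -50 110 0;0.7 0 -80 110 0;0.7 0 -100 110 0;0.7 0 -100 110 0;0.7 0 -100 110 0")

```text
time: 20.27
ee_pos: [0.5008, 0.0367, 0.2463]
tcp_rot: [179.9, -0.0, 98.8]
wrist_force: [-0.1, 0.7, 0.1]
opening: 0.0596
```

```bash
python3 - <<'E'
from h import *
o=get_obs();print(o['time'],list(o['ee_pos']),o['wrist_force'],list(o['tcp_rot']))
a=camera('wrist')[:,:,::-1];cv2.imwrite('pics/w11.png',a)
b=camera('scene')[:,:,::-1]; cv2.imwrite('pics/s11.png',b)
cv2.imwrite('pics/s11z.png',cv2.resize(b[160:260,290:390],None,fx=6,fy=6,interpolation=cv2.INTER_CUBIC))
E
```

```text
20.2667 [np.float64(0.5007533528267328), np.float64(0.036670017702629426), np.float64(0.2463026614406327)] [-0.06608236  0.7397629   0.14310774] [np.float64(179.9498460980972), np.float64(-0.005201578201628707), np.float64(98.83874600085683)]
```

View pics/w11.png

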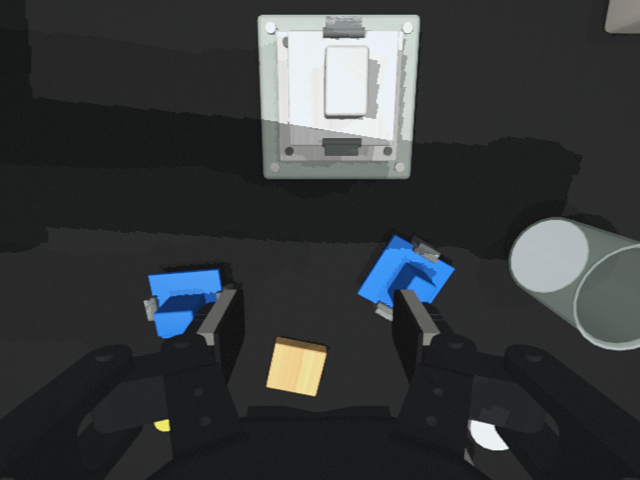

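View pics/s11z.png

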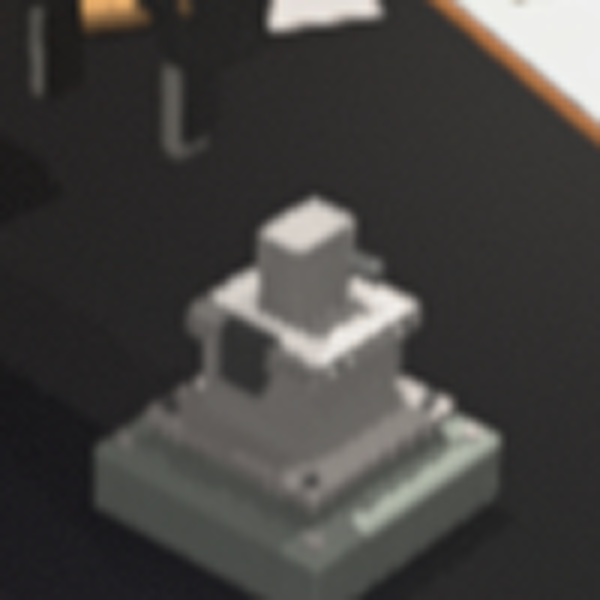

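View pics/s11.png

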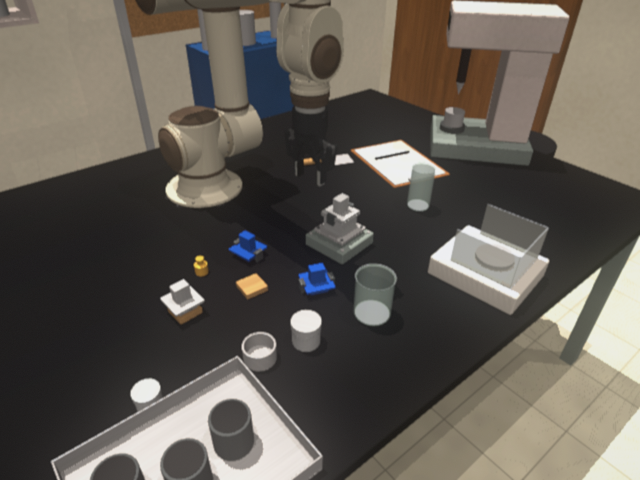

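The pictures show the cover level and flush on the box, with both clip arms upright at (344,27) and (342,147) in the wrist view. The gripper is clear and everything else is where it started. Handing in.

```bash
python3 - <<'E'
from workcell import *
print(job_done())
E
```

```text
the job is handed in; nothing more can be done
None
```

The clip cover is on the specimen box, with both clips under the rim and the plate flush. I released it and handed the job in at about 20.4 s of the 67 s allowed.

**How it went:** I gripped the cover by its block, turned it about 10.5° to match the box, and pressed it down in small steps. The column slid roughly 20 mm to its stop. Then the force rose to about 14 N on the wrist sensor (about 16 N net of the cover's weight) and fell to about 1 N as the clips snapped.

**Platform stop:** By the spring figures, that peak put the platform about 5 mm down, short of its 7.5 mm stop. I worked this out from the force and did not measure the platform directly. The force can be read only at the end of each move, so a short spike in between would not have shown.

**Last checks:**
- **Flush:** after the snap, the force rose at about 2.4 N/mm or less, which fits the platform spring alone. The pictures show no gap between plate and rim.
- **Clips:** both arms look upright in the last wrist picture. A light upward pull of about 9 N was held with little tilt.
- **Surroundings:** the plain cover, both blue covers and the other objects look unmoved in the last scene picture.

**Disagreements:**
- **Side force:** it wandered by about 1–3 N from slight off-centring, and I eased the cover sideways each time. It was close to zero before I let go.
- **Box position:** fitting the box from the scene camera alone put it about 34 mm off. I used the wrist camera fit and then aligned the cover to the rim in close-up.

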